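# Move a sprung sensor clip onto a battery terminal lug

## Task

Squeeze the sprung sensor clip open, lift it off the holding bar, bring it down between the guard ribs and let it close upright on the bare terminal lug of the bigger, taller battery, well down over the lug and square to it. Let go, and leave everything else on the bench where it is.

Things in the scene. Friction and masses are not known exactly. Their poses are not given: they have to be found in the camera images.
- clip_grip (a point): Midway between the clip's two squeeze handles: grasp here from above. About 70 g, like a clothes-peg, handles up, jaws down. Clip axes: x squeeze line, y along the pivot, z up. Handles: black flat plates on +x and -x, 16 mm wide (y), 26 mm tall, outer faces leaning apart upwards, 43 mm apart here (48 at the top) at the start; upright and 26 mm apart when fully squeezed. Pivot 25 mm below.
- clip_bite (a point): Midway between the clip's two steel jaw pads, 51 mm below clip_grip along the clip's z, same axes. Each pad is 14 mm wide (y), 4 mm thick (x) and 12 mm tall (6 mm above to 6 mm below this point). Fully open the pads are 19 mm apart, 31 mm over their outsides. At the start the clip stands upright on the bar's top edge, pad tips 14 mm below the edge.
- clip_pod (a point): Centre of the white sensor pod (24 x 14 x 22 mm) fixed to the clip at its pivot, 19 mm to the clip's +y side and 26 mm below clip_grip; only on that side. Same axes.
- jaw (a joint): Opening of the clip's jaws (rad, each lever; both levers always move equally): 0 closed on a 4 mm edge, -0.075 closed on nothing, 0.30 fully squeezed, at a firm stop; the gap between the pads grows 52 mm per rad. A spring shuts it: squeezing takes about 5 N per finger to begin, 11 N to hold fully open.
- bar: Fixed holding bar: an upright steel strip, 120 mm long (x), 4 mm thick (y), its top edge 60 mm above the bench, on a dark foot 130 x 50 x 8 mm. Origin on the bench under its middle. The clip starts on its top edge, the jaw tips 14 mm below the edge.
- lug: Bare flat metal lug standing on the lid of the bigger battery: 22 mm wide (x), 4 mm thick (y), 24 mm high, fixed. Origin at the middle of its foot, on the lid, 94 mm above the bench; z up. Two black guard ribs, 14 mm high, 44 mm long, stand on the lid parallel to the lug's faces, their inner faces 26 mm from its middle on both sides.
- battery: The bigger battery, grey case with black lid, 151 (x) x 65 (y) x 94 mm high, fixed. Origin under its middle. Its bare lug is 50 mm from the middle towards -x; towards +x, 55 mm from the middle, its other terminal hides under a black cap (24 x 26 x 22 mm).
- low_battery_mid (a point): Middle (30 mm up) of the other, low and narrow loose battery, 178 (x) x 35 (y) x 60 mm high, 0.95 kg, with its own small lug 12 mm high near its -x end: leave alone.
- cells_mid (a point): Middle (26 mm up) of a loose pack of eight small upright cells, 64 x 34 x 53 mm: leave alone.
- tape: Loose roll of tape lying flat, 84 mm across, 24 mm high; origin under its middle: leave alone.
Things that resemble listed ones, but are neither listed nor needed, are in the scene too. Leave any brown look-alike of the bar alone.

How it is judged:
By the outcome, as a careful person would: the job done as asked, in the order asked, and still so for the second after the job is handed in, with the robot touching nothing.
It also fails if it takes over 42 s, if anything falls off the work surface, if the arm or the gripper's body presses on something with over 40 N, if the wrist force passes 120 N, or if a joint passes its speed limit or range.

## Robot

A 6-joint arm with a two-finger parallel gripper is mounted at the origin on the work surface. World frame = base frame: x ahead of the robot, y to its left, z up, the work surface at z = 0. Lengths are in m, angles in degrees, forces in N, time in s.
With the tool pointing down it reaches from about 0.325 to 1 m from the base axis. Payload 5.1 kg.
Tool frame: the origin (TCP) lies at the very end of the fingers, on their centre line; the grasp point (between the pads) lies arm.grasp_offset behind it (arm.grasp_offset is the distance from the TCP to the grasp point, in m); z points along the fingers, y is the direction in which the jaws open and shut (so a half turn about z gives the same grasp; the last joint's range is limited). The gripper opens to 85 mm and grips with 20 to 120 N. Pads are 22 mm wide; open, the fingers measure 114 mm over their backs; the gripper's body (76 mm by 85 mm) begins 54 mm behind the grasp point. The pads swing forward as they close: fully open they stand 13 mm farther back than shut.
Start: joints at [-68.044, 7.093, 94.555, -0, 78.352, -4.733], TCP at [0.292, -0.581, 0.231] pointing down, gripper open.
Joint ranges: [-149.61, 149.61], [-58.7, 133.49], [1.44, 155.28], [-77.14, 257.14], [18.33, 153.61], [-166.67, 166.67]. Speed limits (degrees/s): [147.25, 147.25, 180, 180, 180, 180].

## Interface

Orientations are given as a 3x3 rotation matrix whose columns are the frame's x, y, z axes.
In Python, from station import arm, snapshot gives the robot as it stands.
- The arm moves only by the tool drive_tool, never from a script. Its argument "commands" is a list of rows, each a list of 5 numbers: the opening, from 0 (shut) to 1 (fully open), then the shift along the tool's x, y, z in m, then the turn about the tool's z in rad. A call has 1 to 20 rows; each row shifts and turns the pose as measured when the row begins, along the tool's axes as they then stand; what a row does not reach is not made up. A row lasts 1/10 s, in which the tool goes at most 50 mm and 8.59 degrees, less where a joint would pass 70% of its speed; a pose out of reach is approached as far as the arm can. A call with a gripper value outside its range is refused whole. The fingers move at their own pace and stop on an object; "force" is the grip in N (left out, the last holds). Time passes only in rows, so rows that do not move let the fingers close. It gives the time, the measured TCP pose, the force and the opening at its end, in the units of the state.
- arm.get_state(): the state, without advancing time (a new reading comes with each control period).
- snapshot(name): name is "scene" or "top"; returns a dict with "image" (400x640x3 uint8, blue, green, red), "mtx" (3x3 intrinsics, pixels), "world_from_camera" (4x4, takes a point from camera to world coordinates). Camera axes: x right, y up, looking along -z (the intrinsics and any distortion apply to the point x, -y, -z); pixel columns grow to the right and rows downward; lengths in m; the calibration is good to about 2 mm. A picture is of the moment at which its call begins. There is no depth.
- arm.finish_job(): hands the job in, once; it reports no verdict.
The state is a dict: "time_s": time; "joint_pos": joint angles; "joint_vel": joint speeds; "joint_efforts": joint torques, N m; "eef_pos": TCP position; "tcp_rot": TCP orientation; "force": force on the tool from outside, world axes, zero at the start; "ft_torque": the same for the moment, N m; "width": finger opening in m.
Only numpy, scipy, OpenCV 4.12 (cv2) and the standard library are available. Lean on these libraries where they do the work, as an engineer would, in place of code of your own. Each camera call takes 0.05 s, during which the arm holds its last target. There are 200 camera calls.

## Working session

There is one attempt and no reset: what is moved stays moved. The work goes in short steps, Python scripts to look and compute and a tool call to move; the robot and the scene stay as the last step left them, time stands still between calls to the robot, and variables do not carry over. Pictures are saved under pics/ and viewed, about 8 in all and at most 12, crops included, and the job is handed in when it is done.

Besides the shell and the picture viewer there is one more tool, called after ">>>" in YAML: its name, and indented under it one key for each argument. drive_tool: Moves the arm, as the interface text tells. Its arguments: {"type":"object","properties":{"commands":{"type":"array","items":{"type":"array","items":{"type":"number"}}},"force":{"type":"number"}},"required":["commands"]}

```bash
ls; mkdir -p pics
cat > h.py <<'E'
import numpy as np, cv2
from station import arm, snapshot
def ray(s,u,v):
    K=s["mtx"];T=s["world_from_camera"]
    d=np.linalg.inv(K)@[u,v,1.]; d=T[:3,:3]@[d[0],-d[1],-d[2]]
    return T[:3,3],d
def onz(s,u,v,z):
    o,d=ray(s,u,v); return o+d*(z-o[2])/d[2]
def proj(s,p):
    T=s["world_from_camera"]; c=T[:3,:3].T@(np.array(p)-T[:3,3]); q=s["mtx"]@[c[0],-c[1],-c[2]]
    return q[:2]/q[2]
def tri(s1,p1,s2,p2):
    o1,d1=ray(s1,*p1);o2,d2=ray(s2,*p2);d1/=np.linalg.norm(d1);d2/=np.linalg.norm(d2)
    t=np.linalg.lstsq(np.c_[d1,-d2],o2-o1,rcond=None)[0]
    a=o1+d1*t[0];b=o2+d2*t[1]; return (a+b)/2,np.linalg.norm(a-b)
E
python3 - <<'E'
from h import *
import pickle
for n in("scene","top"):
    s=snapshot(n); cv2.imwrite(f"pics/{n}0.png",s["image"]); pickle.dump(s,open(n+"0.pkl","wb"))
    print(n,{k:np.round(v,3).tolist() if k!="image" else 0 for k,v in s.items()})
print(arm.get_state(),arm.grasp_offset)
E
```

```text
pics
scene {'image': 0, 'mtx': [[469.632, 0.0, 322.265], [0.0, 469.632, 203.081], [0.0, 0.0, 1.0]], 'world_from_camera': [[-0.411, -0.576, 0.706, 1.241], [0.912, -0.261, 0.318, 0.356], [0.001, 0.775, 0.632, 0.749], [0.0, 0.0, 0.0, 1.0]]}
top {'image': 0, 'mtx': [[421.643, 0.0, 321.714], [0.0, 421.643, 204.406], [0.0, 0.0, 1.0]], 'world_from_camera': [[0.086, 0.972, -0.217, 0.325], [-0.996, 0.085, -0.015, 0.01], [0.004, 0.218, 0.976, 1.005], [0.0, 0.0, 0.0, 1.0]]}
{'time_s': 0.1, 'joint_pos': array([-6.80429971e+01,  7.13059412e+00,  9.46255543e+01, -8.02327705e-04,
        7.83493920e+01, -4.73295666e+00]), 'joint_vel': array([-0.02272654, -0.12678373, -0.1281166 ,  0.03871779, -0.05742138,
       -0.08279226]), 'joint_efforts': array([ 4.68243397e-04, -4.24928284e+01, -3.66653788e+01, -9.40344353e-05,
        3.90138957e-03, -7.22460129e-06]), 'eef_pos': array([ 0.29172232, -0.58026138,  0.23017374]), 'tcp_rot': array([[ 8.93448885e-01,  4.49164333e-01, -7.01473631e-04],
       [ 4.49164859e-01, -8.93447272e-01,  1.70328717e-03],
       [ 1.38326144e-04, -1.83687733e-03, -9.99998303e-01]]), 'force': array([-0.69489445,  0.75702036,  0.22093938]), 'ft_torque': array([0.03884564, 0.00488785, 0.04223025]), 'width': 0.08499117161720705} 0.0187
```

View pics/scene0.png

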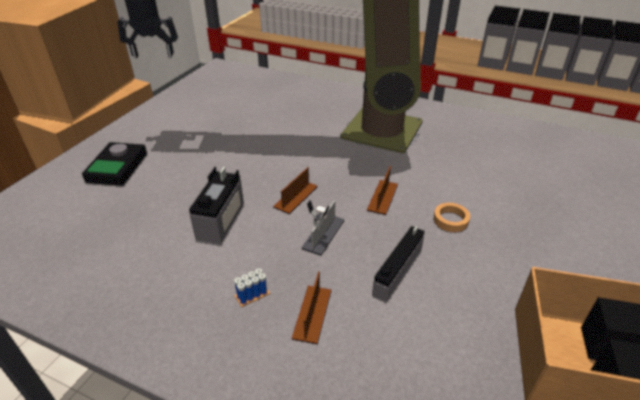

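View pics/top0.png

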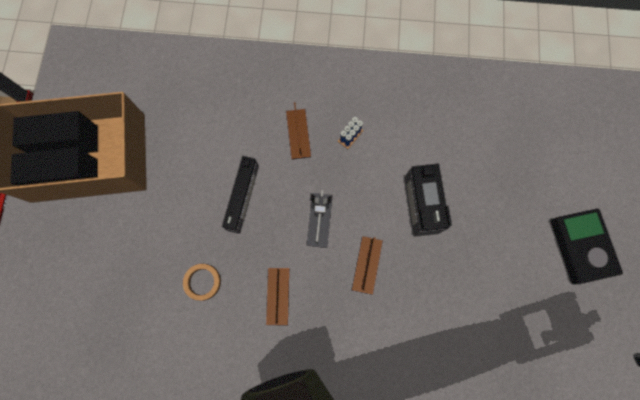

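The steel bar with the clip is at top (320,205) and scene (320,220). Possible confusions are three brown bars at top (298,133), (368,265) and (278,296). The big battery is at top (428,200); the low one at (241,193) is narrow, and the black/green device is at (585,245). I choose the grey bar and the wide battery, and check both in one close crop.

Run:
```python
from h import *
import pickle
S=pickle.load(open("scene0.pkl","rb"))["image"];T=pickle.load(open("top0.pkl","rb"))["image"]
def c(im,x,y,w,h): return cv2.resize(im[y:y+h,x:x+w],(400,300),interpolation=cv2.INTER_CUBIC)
a=np.vstack([np.hstack([c(T,280,180,80,60+12)[:, :],c(T,395,160,64,80)[:, :]]),np.hstack([c(S,290,190,80,60),c(S,180,160,80,80)])])
a=np.vstack([np.hstack([c(T,280,185,88,66),c(T,385,158,108,81)]),np.hstack([c(S,280,190,88,66),c(S,170,162,108,81)])])
cv2.imwrite("pics/crop0.png",a)
```

```text
(no output)
```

View pics/crop0.png

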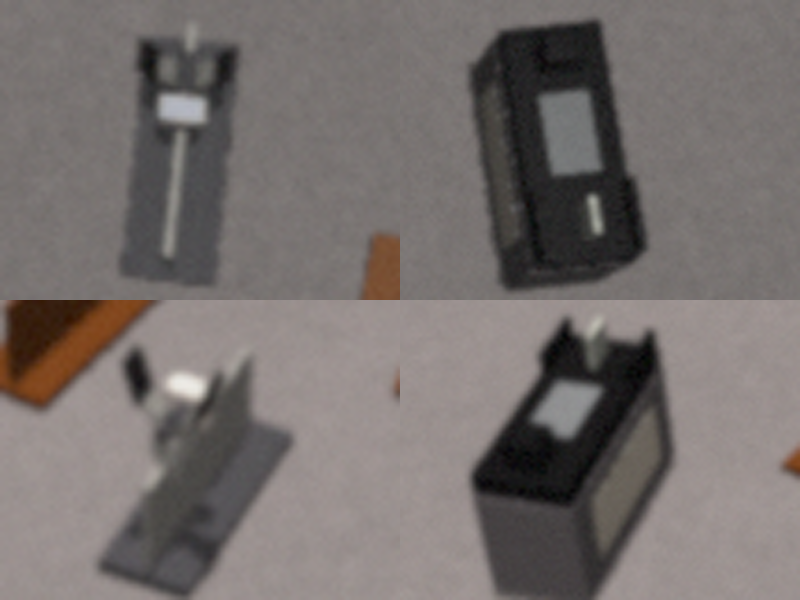

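The crops show the clip near the far end of the grey bar, with the white pod on the robot side and handles left and right (top tile at 150,60 and 228,62). The bare lug stands between the two ribs at the near end of the big battery (top tile 595,215). This confirms the choice, so I measure next.

Run:
```python
from h import *
import pickle
S=pickle.load(open("scene0.pkl","rb"));T=pickle.load(open("top0.pkl","rb"))
def blobs(s,x,y,w,h,th,lo=False):
    g=cv2.cvtColor(s["image"],cv2.COLOR_BGR2GRAY)[y:y+h,x:x+w]
    m=((g<th) if lo else (g>th)).astype(np.uint8)
    n,l,st,c=cv2.connectedComponentsWithStats(m)
    for i in range(1,n):
        if st[i,4]>4:
            r=cv2.minAreaRect(np.argwhere(l==i)[:,::-1].astype(np.float32))
            print("  ",st[i].tolist(),np.round(c[i]+[x,y],1),"rect",np.round(np.array(r[0])+[x,y],1),np.round(r[1],1),round(r[2],1))
for nm,a in (("top clip",(T,300,185,40,66,140)),("top lug",(T,405,160,50,80,140)),("scene clip",(S,300,195,50,50,190)),("scene lug",(S,190,160,60,60,140)),("top handles",(T,300,185,40,30,35,True))):
    print(nm); blobs(*a)
t=lambda u,v,x,y,k:(x+u/k,y+v/k)
k=400/88;q=400/108
a=onz(T,*t(168,258,280,185,k),.06);b=onz(T,*t(192,25,280,185,k),.06);print("bar ends",a,b,np.linalg.norm(a-b),np.degrees(np.arctan2(*(b-a)[1::-1])))
for p in((153,60),(228,62)): print("handle",onz(T,*t(*p,280,185,k),.103))
print("podtop",onz(T,*t(182,109,280,185,k),.088))
# lid corners
for p in((102,32),(200,22),(245,245),(127,262)): print("lid",onz(T,*t(*p,385,158,q),.094))
for z in(.094,.118): print("lug",onz(T,*t(190,195,385,158,q),z),onz(T,*t(201,237,385,158,q),z))
print("lug tri", tri(T,t(195,214,385,158,q),S,t(197,20,170,162,q)))
```

```text
top clip
   [15, 21, 10, 6, 53] [319.6 208.5] rect [319.5 208.5] [5. 9.] 90.0
top lug
   [31, 52, 3, 8, 11] [437.2 215.5] rect [437.2 215.5] [7.2 1.2] 80.5
scene clip
   [17, 11, 8, 5, 32] [320.3 208.1] rect [320.5 208. ] [4. 7.] 90.0
scene lug
   [0, 0, 60, 60, 1308] [219.9 177.5] rect [219.5 189.5] [59. 59.] 90.0
   [19, 26, 13, 11, 81] [214.8 190.2] rect [214.8 189.7] [ 7.8 11.4] 33.7
top handles
   [12, 10, 2, 7, 13] [312.5 198.2] rect [312.5 198. ] [6. 1.] 90.0
   [28, 12, 3, 6, 10] [328.8 199.3] rect [328.6 199.3] [1.8 5.1] 11.3
bar ends [0.44834741 0.02837281 0.06      ] [0.56810562 0.02673424 0.06      ] 0.1197694140416773 -0.7838916193580728
handle [0.53798926 0.04329666 0.103     ]
handle [0.54014866 0.00705834 0.103     ]
podtop [0.51822471 0.02749205 0.088     ]
lid [ 0.63258255 -0.17250141  0.094     ]
lid [ 0.6442035  -0.23200706  0.094     ]
lid [ 0.50801552 -0.26212974  0.094     ]
lid [ 0.49176864 -0.19279779  0.094     ]
lug [ 0.53547597 -0.22882346  0.094     ] [ 0.51057401 -0.23601441  0.094     ]
lug [ 0.52993138 -0.22252148  0.118     ] [ 0.50568527 -0.22952304  0.118     ]
lug tri (array([ 0.51729948, -0.22332133,  0.12295605]), np.float64(0.0022813190409552717))
```

Bar length reads 119.8 mm (120 expected), handle spacing 36 mm, and the lug height triangulates to 0.123 (0.118 expected). The clip is at about (0.538, 0.027) with the bar at -0.8°. The lug is at about (0.519, -0.225) at roughly 10°. I turn first, then travel high.

>>> drive_tool:
  commands:
    - [1,0,0,0,0.12]
    - [1,0,0,0,0.12]
    - [1,0,0,0,0.12]
    - [1,0,0,0,0.12]
    - [1,0.016,-0.04,0,0]
    - [1,0.016,-0.04,0,0]
    - [1,0.016,-0.04,0,0]
    - [1,0.016,-0.04,0,0]
    - [1,0.016,-0.04,0,0]
    - [1,0.016,-0.04,0,0]
    - [1,0.016,-0.04,0,0]
    - [1,0.016,-0.04,0,0]
    - [1,0.016,-0.04,0,0]
    - [1,0.016,-0.04,0,0]
    - [1,0.016,-0.04,0,0]
    - [1,0.016,-0.04,0,0]

```text
time_s: 1.7
eef_pos: [0.5029, -0.0908, 0.2234]
tcp_rot: [[0.999, -0.046, -0.008], [-0.046, -0.999, 0.013], [-0.009, -0.013, -1.0]]
force: [0.6, -0.6, 0.3]
width: 0.0855
```

Run:
```python
from h import *
import pickle
T=pickle.load(open("top0.pkl","rb"))
g=cv2.cvtColor(T["image"],cv2.COLOR_BGR2GRAY)
m=np.zeros_like(g);m[175:212,415:445]=(g[175:212,415:445]>80)
n,l,st,c=cv2.connectedComponentsWithStats(m);i=1+st[1:,4].argmax()
print(st[i],c[i]); pts=np.argwhere(l==i)[:,::-1]
W=np.array([onz(T,*p,.094)[:2] for p in pts]);r=cv2.minAreaRect((W*1000).astype(np.float32));print(r)
w,v=np.linalg.eigh(np.cov(W.T));print("label ang",np.degrees(np.arctan2(v[1,1],v[0,1])))
# lug weighted line at z .118
sub=g[208:223,432:443].astype(float)-60;sub[sub<0]=0
yy,xx=np.nonzero(sub>20);W=np.array([onz(T,x+432,y+208,.118)[:2] for x,y in zip(xx,yy)]);ww=sub[yy,xx]
c=(W*ww[:,None]).sum(0)/ww.sum();C=np.cov(W.T,aweights=ww);w,v=np.linalg.eigh(C);print("lug",c,np.degrees(np.arctan2(v[1,1],v[0,1])))
```

```text
[423 182  16  23 296] [430.48648649 193.42567568]
((573.822509765625, -214.76939392089844), (50.6854133605957, 30.04328727722168), 10.767995834350586)
label ang -168.12670150151342
lug [ 0.51975305 -0.22472366] -169.12166275220096
```

>>> drive_tool:
  commands:
    - [1,0.008,-0.035,0,-0.015]
    - [1,0.008,-0.035,0,-0.015]
    - [1,0.008,-0.03,0,0]
    - [1,0,0,0,0]
    - [1,0,0,0,0]

```text
time_s: 2.2
eef_pos: [0.5301, 0.0179, 0.2221]
tcp_rot: [[1.0, -0.006, -0.012], [-0.006, -1.0, 0.014], [-0.012, -0.014, -1.0]]
force: [-1.1, -0.8, -0.2]
width: 0.0852
```

>>> drive_tool:
  commands:
    - [1,0.005,-0.004,0.02,0]
    - [1,0.005,-0.004,0.02,0]
    - [1,0,0,0.02,0]
    - [1,0,0,0.012,0]
    - [1,0,0,0,0]
    - [1,0,0,0,0]

```text
time_s: 2.8
eef_pos: [0.5391, 0.0216, 0.1481]
tcp_rot: [[1.0, -0.013, -0.011], [-0.013, -1.0, 0.012], [-0.011, -0.012, -1.0]]
force: [0.3, 0.1, -0.1]
width: 0.0854
```

```bash
cat > look.py <<'E'
from h import *
import sys,pickle
n=sys.argv[1]; cs=eval(sys.argv[2]); ct=eval(sys.argv[3]); o=[]
for nm,c in(("scene",cs),("top",ct)):
    s=snapshot(nm);pickle.dump(s,open(nm+n+".pkl","wb")); x,y,w=c;h=w*3//4*1
    o.append(cv2.resize(s["image"][y:y+h,x:x+w],(400,300),interpolation=cv2.INTER_CUBIC))
cv2.imwrite(f"pics/{n}.png",np.hstack(o))
st=arm.get_state();print(st["time_s"],st["eef_pos"],st["tcp_rot"][:,0],st["tcp_rot"][:,2],st["width"])
print("tcp px scene/top",[proj(pickle.load(open(a+n+".pkl","rb")),st["eef_pos"]).round(1) for a in("scene","top")])
E
python3 look.py g1 "(270,150,112)" "(270,160,112)"
```

```text
2.9 [0.53938647 0.02185227 0.14866153] [ 0.99986977 -0.0126472  -0.01002485] [-0.00986734  0.0124553  -0.99987374] 0.08529705577943685
tcp px scene/top [array([314.2, 190.4]), array([323.6, 193.4])]
```

View pics/g1.png

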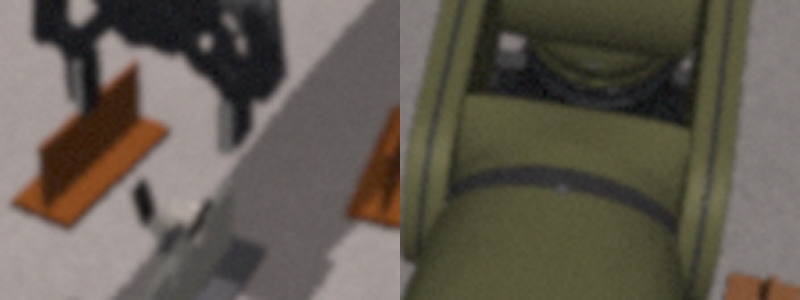

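The scene tile shows the fingers straddling the clip line (tips at 85,105 and 230,150), with the clip's dark handle below at (143,190). The arm hides the top view. I descend with a small +y correction.

>>> drive_tool:
  commands:
    - [1,-0.001,-0.004,0.01,0]
    - [1,0,0,0.018,0]
    - [1,0,0,0.018,0]
    - [1,0,0,0.016,0]
    - [1,0,0,0,0]
    - [1,0,0,0,0]

```text
time_s: 3.5
eef_pos: [0.541, 0.0276, 0.0886]
tcp_rot: [[1.0, -0.013, -0.0], [-0.013, -1.0, 0.012], [-0.0, -0.012, -1.0]]
force: [-0.1, -0.3, 0.7]
width: 0.0854
```

>>> drive_tool:
  commands:
    - [1,-0.003,0,0.004,0]
    - [1,0,0,0,0]
    - [0.55,0,0,0,0]
    - [0.5,0,0,0,0]
    - [0.5,0,0,0,0]
    - [0.5,0,0,0,0]
  force: 30

```text
time_s: 4.1
eef_pos: [0.54, 0.0279, 0.0881]
tcp_rot: [[1.0, -0.012, 0.006], [-0.012, -1.0, 0.012], [0.006, -0.012, -1.0]]
force: [-0.2, 0.2, -1.3]
width: 0.0424
```

```bash
python3 look.py g2 "(280,160,88)" "(270,160,112)"
```

```text
4.2 [0.53991893 0.02789248 0.08792759] [ 0.99990735 -0.0123578   0.00570772] [ 0.00585843  0.0121938  -0.99990849] 0.04271718655241821
tcp px scene/top [array([316.9, 213.5]), array([320.7, 199.5])]
```

View pics/g2.png

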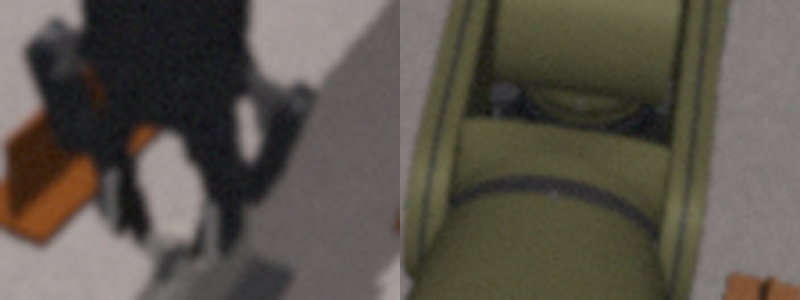

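The left finger (tile 110,200) and right finger (215,220) bracket the clip's handles, with the pod just behind. I go slightly lower and close to the stop.

>>> drive_tool:
  commands:
    - [0.5,-0.002,0,0.005,0]
    - [0.4,0,0,0,0]
    - [0.3,0,0,0,0]
    - [0.2,0,0,0,0]
    - [0.1,0,0,0,0]
    - [0.1,0,0,0,0]
    - [0.1,0,0,0,0]
  force: 30

```text
time_s: 4.9
eef_pos: [0.5418, 0.0275, 0.0865]
tcp_rot: [[1.0, -0.012, 0.015], [-0.013, -1.0, 0.011], [0.015, -0.012, -1.0]]
force: [0.6, -0.1, 2.9]
width: 0.0249
```

>>> drive_tool:
  commands:
    - [0.1,0,0,-0.01,0]
    - [0.1,0,0,-0.015,0]
    - [0.1,0,0,-0.02,0]
    - [0.1,0,0,-0.025,0]
    - [0.1,0,0,-0.025,0]
    - [0.1,0,0,-0.025,0]
    - [0.1,0,0,-0.02,0]
    - [0.1,0,0,-0.01,0]
    - [0.1,0,0,0,0]
    - [0.1,0,0,0,0]

```text
time_s: 5.9
eef_pos: [0.5359, 0.026, 0.2446]
tcp_rot: [[1.0, -0.012, 0.01], [-0.012, -1.0, 0.012], [0.009, -0.012, -1.0]]
force: [0.9, 0.2, -1.8]
width: 0.0247
```

```bash
python3 look.py g3 "(270,140,100)" "(270,160,112)"
```

```text
6.0 [0.53575687 0.02599843 0.24393495] [ 0.99989047 -0.01227653  0.00826653] [ 0.00841062  0.01173265 -0.9998958 ] 0.0247396825551008
tcp px scene/top [array([316.5, 151.5]), array([321.6, 182.7])]
```

View pics/g3.png

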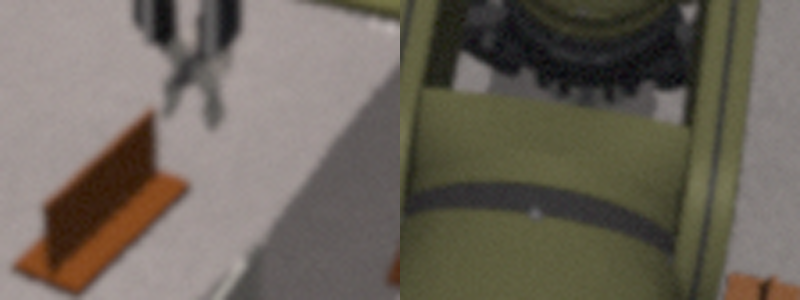

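The lifted clip hangs upright and open between the fingers (pad tips at tile 170,115 and 213,125), and the bar is empty below. I turn to the lug's angle and carry the clip over.

>>> drive_tool:
  commands:
    - [0.1,0,0,0,-0.07]
    - [0.1,0,0,0,-0.07]
    - [0.1,0,0,0,-0.06]
    - [0.1,-0.004,0.015,0,0]
    - [0.1,-0.0075,0.03,0,0]
    - [0.1,-0.0075,0.03,0,0]
    - [0.1,-0.0075,0.03,0,0]
    - [0.1,-0.0075,0.03,0,0]
    - [0.1,-0.0075,0.03,0,0]
    - [0.1,-0.0075,0.03,0,0]
    - [0.1,-0.004,0.015,0,0]
    - [0.1,0,0,0,0]
    - [0.1,0,0,0,0]

```text
time_s: 7.3
eef_pos: [0.5161, -0.1943, 0.2196]
tcp_rot: [[0.98, 0.197, -0.025], [0.198, -0.98, 0.022], [-0.02, -0.027, -0.999]]
force: [0.5, 0.4, -1.3]
width: 0.0245
```

>>> drive_tool:
  commands:
    - [0.1,0,0.01,0,0]
    - [0.1,0,0.01,0,0]
    - [0.1,0,0.01,0,0]
    - [0.1,0,0,0,0]
    - [0.1,0,0,0,0]

```text
time_s: 7.8
eef_pos: [0.5234, -0.2228, 0.2185]
tcp_rot: [[0.979, 0.202, -0.025], [0.202, -0.979, 0.023], [-0.019, -0.027, -0.999]]
force: [-0.2, -0.8, -1.2]
width: 0.0246
```

```bash
python3 look.py g4 "(180,110,88)" "(390,150,112)"; python3 -c "
from h import *
s=snapshot('scene');e=arm.get_state();R=e['tcp_rot'];p=e['eef_pos']
for y in(-.0135,.0135):
  print('tip',proj(s,p+R@[-.003,y,.0405]))
for d in(-.011,.011): print('lugtop',proj(s,[.519+.98*d,-.2245+.19*d,.118]))
"
```

```text
7.9 [ 0.52335277 -0.22262334  0.21854208] [ 0.97906663  0.20260826 -0.01945339] [-0.02457737  0.02280476 -0.99943779] 0.0244441847989081
tcp px scene/top [array([215.6, 132.8]), array([450.4, 203.3])]
tip [224.98702461 148.2399021 ]
tip [213.74080077 147.08849689]
lugtop [223.97671698 166.66424442]
lugtop [220.29077003 171.95797411]
```

View pics/g4.png

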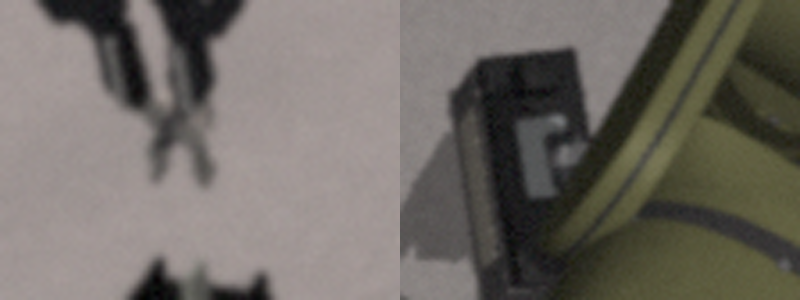

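Scene tile: pad tips at (155,180) and (207,180), with the lug top below at (198,265) between ribs at (155,270) and (262,280). The tips are centred to within a few mm. I go down partway while correcting y.

>>> drive_tool:
  commands:
    - [0.1,0,0.004,0.01,0]
    - [0.1,0,0,0.015,0]
    - [0.1,0,0,0.015,0]
    - [0.1,0,0,0.005,0]
    - [0.1,0,0,0,0]
    - [0.1,0,0,0,0]

```text
time_s: 8.55
eef_pos: [0.5216, -0.2244, 0.1672]
tcp_rot: [[0.979, 0.203, -0.028], [0.203, -0.979, 0.025], [-0.022, -0.03, -0.999]]
force: [-0.4, -1.0, -0.9]
width: 0.0248
```

```bash
python3 look.py g5 "(190,130,68)" "(390,150,112)"
```

```text
8.65 [ 0.5219362  -0.22454673  0.16787916] [ 0.97886349  0.20338198 -0.02149513] [-0.02699625  0.0243124  -0.99933984] 0.024818172723744977
tcp px scene/top [array([218.4, 151.8]), array([443.8, 209.6])]
```

View pics/g5.png

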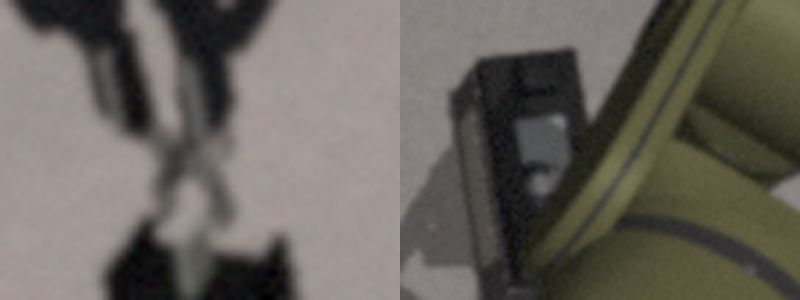

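The pads at tile (165,220) and (225,225) straddle the lug at about (195,225), centred. I continue down.

>>> drive_tool:
  commands:
    - [0.1,0.002,0.001,0.005,0]
    - [0.1,0,0,0.007,0]
    - [0.1,0,0,0.007,0]
    - [0.1,0,0,0.005,0]
    - [0.1,0,0,0,0]
    - [0.1,0,0,0,0]

```text
time_s: 9.25
eef_pos: [0.5245, -0.225, 0.1431]
tcp_rot: [[0.979, 0.203, -0.025], [0.203, -0.979, 0.023], [-0.019, -0.028, -0.999]]
force: [0.6, 0.1, -0.7]
width: 0.025
```

>>> drive_tool:
  commands:
    - [0.1,-0.001,0,0.003,0]
    - [0.1,0,0,0,0]
    - [0.1,0,0,0,0]

```text
time_s: 9.55
eef_pos: [0.5237, -0.2253, 0.1405]
tcp_rot: [[0.979, 0.203, -0.024], [0.203, -0.979, 0.022], [-0.019, -0.027, -0.999]]
force: [-0.1, -1.1, -0.1]
width: 0.0249
```

```bash
python3 look.py g6 "(190,130,68)" "(390,150,112)"
```

```text
9.65 [ 0.5236751  -0.22530493  0.14052385] [ 0.97892009  0.20339721 -0.01857474] [-0.02363895  0.02249682 -0.9994674 ] 0.024404220388312522
tcp px scene/top [array([219.4, 162.2]), array([440.4, 211.5])]
```

View pics/g6.png

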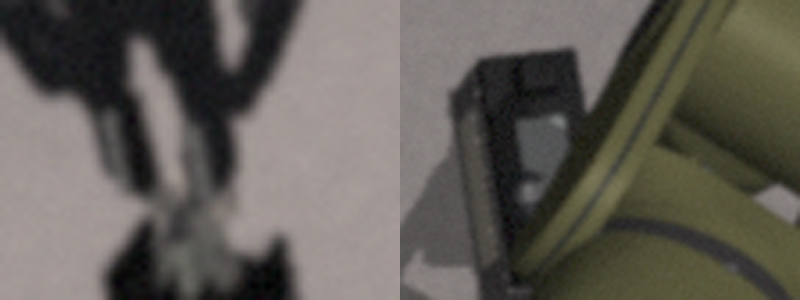

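Both pads (tile ~165 and ~230, row 270) flank the lug at 195 below its top edge, with no contact force. I let the clip close gradually and open fully.

>>> drive_tool:
  commands:
    - [0.34,0,0,0,0]
    - [0.38,0,0,0,0]
    - [0.42,0,0,0,0]
    - [0.46,0,0,0,0]
    - [0.5,0,0,0,0]
    - [0.54,0,0,0,0]
    - [0.6,0,0,0,0]
    - [0.7,0,0,0,0]
    - [0.8,0,0,0,0]
    - [0.9,0,0,0,0]
    - [1,0,0,0,0]
    - [1,0,0,0,0]

```text
time_s: 10.85
eef_pos: [0.5241, -0.2255, 0.1413]
tcp_rot: [[0.979, 0.203, -0.023], [0.203, -0.979, 0.022], [-0.018, -0.026, -1.0]]
force: [-0.5, -0.5, -0.2]
width: 0.0854
```

Released. I rise straight up, then move aside for a clear view.

>>> drive_tool:
  commands:
    - [1,0,0,-0.008,0]
    - [1,0,0,-0.012,0]
    - [1,0,0,-0.02,0]
    - [1,0,0,-0.025,0]
    - [1,0,0,-0.025,0]
    - [1,0,0,-0.025,0]
    - [1,0,0.02,-0.01,0]
    - [1,-0.01,0.03,0,0]
    - [1,-0.01,0.03,0,0]
    - [1,-0.01,0.03,0,0]
    - [1,-0.01,0.03,0,0]
    - [1,-0.01,0.03,0,0]
    - [1,-0.01,0.03,0,0]
    - [1,0,0,0,0]
    - [1,0,0,0,0]

```text
time_s: 12.35
eef_pos: [0.5109, -0.4453, 0.2881]
tcp_rot: [[0.979, 0.206, -0.007], [0.206, -0.979, 0.01], [-0.004, -0.011, -1.0]]
force: [-0.8, 0.2, -0.3]
width: 0.0853
```

```bash
python3 look.py g7 "(180,130,80)" "(390,155,88)"
```

```text
12.45 [ 0.5111566  -0.44448207  0.28794873] [ 0.97832187  0.20703965 -0.00457205] [-0.00674174  0.00977522 -0.99992949] 0.08549829447862221
tcp px scene/top [array([131.9,  82.6]), array([589.9, 212.2])]
```

View pics/g7.png

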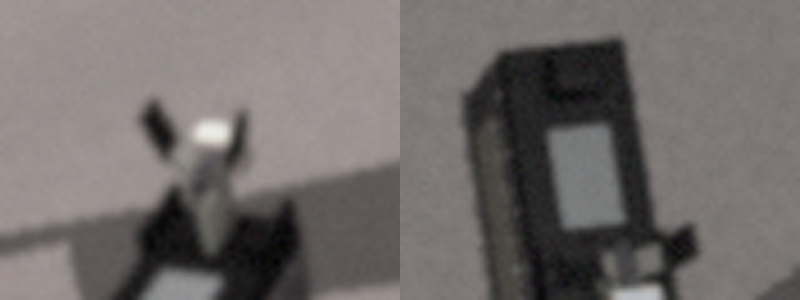

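The clip stands on the lug by itself: handles at scene tile (155,125) and (240,140), pod at (210,130). I check its height, squareness and the rest of the bench numerically.

Run:
```python
from h import *
import pickle
S=pickle.load(open("sceneg7.pkl","rb"));T=pickle.load(open("topg7.pkl","rb"));S0=pickle.load(open("scene0.pkl","rb"));T0=pickle.load(open("top0.pkl","rb"))
def white(s,x,y,w,h):
    g=cv2.cvtColor(s["image"],cv2.COLOR_BGR2GRAY)[y:y+h,x:x+w]
    n,l,st,c=cv2.connectedComponentsWithStats((g>185).astype(np.uint8)); i=1+st[1:,4].argmax(); return c[i]+[x,y],st[i,4]
a,n1=white(S,205,145,40,25);b,n2=white(T,425,205,30,30);print(a,n1,b,n2,"podtop",tri(T,b,S,a))
p0=white(S0,300,195,50,50)[0],white(T0,300,190,40,40)[0];print("start podtop",tri(T0,p0[1],S0,p0[0]))
x=np.array([.98,.2,0]);
# expected pixels for lug-seated clip, bite z .105
c=np.array([.519,-.2245,.105]);ey=-np.array([.98,.2,0]);ex=np.cross(ey,[0,0,1])
print("exp podtop",c+ey*.019+[0,0,.036])
for sg in(1,-1):
    h=c+ex*sg*.0225+[0,0,.064]; print("exp handle top",sg,proj(S,h),proj(T,h))
k=[]
for nm,A,B in(("scene",S0,S),("top",T0,T)):
    d=cv2.absdiff(A["image"],B["image"]).max(2)
    d=cv2.morphologyEx((d>35).astype(np.uint8),cv2.MORPH_OPEN,np.ones((2,2)))
    n,l,st,_=cv2.connectedComponentsWithStats(d); print(nm,[r.tolist() for r in st[1:] if r[4]>6])
t=cv2.resize(T["image"][190:240,400:475],(600,400),interpolation=cv2.INTER_CUBIC);cv2.imwrite("pics/t7.png",t)
```

```text
[221.89285714 155.82142857] 28 [442.11764706 220.88235294] 17 podtop (array([ 0.5038068 , -0.22949688,  0.14446452]), np.float64(0.002755623974870661))Traceback (most recent call last):
  File "<stdin>", line 8, in <module>
  File "<stdin>", line 6, in white
ValueError: attempt to get argmax of an empty sequence
```

Run:
```python
from h import *
import pickle
S=pickle.load(open("sceneg7.pkl","rb"));T=pickle.load(open("topg7.pkl","rb"));S0=pickle.load(open("scene0.pkl","rb"));T0=pickle.load(open("top0.pkl","rb"))
print("start podtop (z exp .088)",tri(T0,(319.6,208.5),S0,(320.3,208.1)))
c=np.array([.519,-.2245,.105]);ey=-np.array([.98,.2,0]);ex=np.cross(ey,[0,0,1])
for sg in(1,-1):
    h=c+ex*sg*.0225+[0,0,.064]; print("exp handle top",sg,proj(S,h),proj(T,h))
for nm,A,B in(("scene",S0,S),("top",T0,T)):
    d=cv2.absdiff(A["image"],B["image"]).max(2)
    d=cv2.morphologyEx((d>35).astype(np.uint8),cv2.MORPH_OPEN,np.ones((2,2)))
    n,l,st,_=cv2.connectedComponentsWithStats(d); print(nm,[r.tolist() for r in st[1:] if r[4]>6])
t=cv2.resize(T["image"][190:240,400:475],(600,400),interpolation=cv2.INTER_CUBIC);u=cv2.resize(S["image"][140:190,190:220+20],(200,200),interpolation=cv2.INTER_CUBIC)
t[:200,:200]=u;cv2.imwrite("pics/t7.png",t)
```

```text
start podtop (z exp .088) (array([0.51967002, 0.02772608, 0.08754698]), np.float64(0.0018227900409630165))
exp handle top 1 [228.51105803 151.98964783] [432.95272053 212.12741831]
exp handle top -1 [209.81961216 149.57146391] [454.82286276 209.64293641]
scene [[88, 0, 48, 77, 1780], [126, 0, 53, 58, 1492], [363, 0, 23, 38, 690], [419, 0, 12, 59, 430], [409, 0, 39, 114, 1459], [135, 36, 24, 44, 634], [359, 42, 8, 26, 138], [359, 120, 3, 4, 11], [147, 132, 202, 24, 3235], [346, 133, 19, 6, 71], [406, 134, 6, 10, 42], [391, 144, 42, 37, 531], [209, 153, 8, 10, 56], [218, 154, 132, 36, 2295], [350, 168, 17, 9, 110], [132, 173, 78, 39, 1379], [371, 178, 14, 6, 59], [308, 201, 7, 13, 67], [315, 207, 16, 20, 154]]
top [[350, 171, 290, 229, 24260], [311, 195, 4, 10, 33], [333, 195, 208, 167, 8845], [321, 198, 3, 8, 21], [329, 198, 3, 6, 16], [316, 207, 11, 6, 57], [450, 206, 7, 9, 49], [437, 209, 13, 19, 148], [438, 213, 2, 6, 12], [580, 214, 17, 5, 40], [589, 248, 20, 21, 323], [561, 303, 5, 7, 19], [235, 324, 67, 75, 787], [306, 328, 23, 20, 286], [551, 342, 5, 4, 15], [274, 371, 60, 29, 1195], [244, 393, 5, 4, 10]]
```

View pics/t7.png

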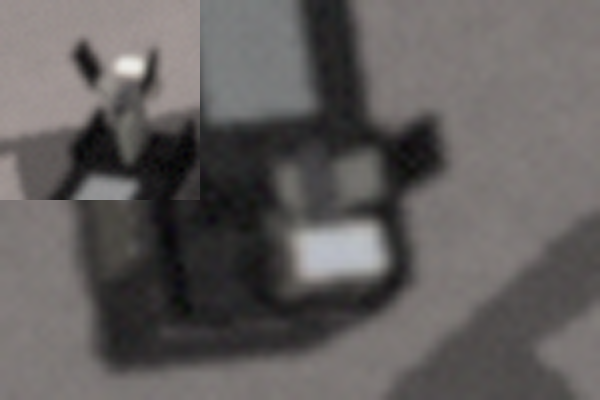

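The handle tops sit within 1 px of where an upright, square clip should show them. Pod top z is 0.1445, which puts the pad tips about 15 to 17 mm below the lug's top edge. The only bench differences are the arm, its shadow and the clip. I hand in.

```bash
python3 -c "
from h import *
print(arm.finish_job())"
```

```text
the job is handed in; nothing more can be done
None
```

The clip is now on the bare lug of the bigger battery and the job is handed in at about 12.5 s of the 42 s allowed. I squeezed it open, lifted it off the grey bar, turned it about 12° to match the lug, and lowered it between the ribs. I then released it gradually and backed the gripper well clear.

**Last checks:**
- **Depth:** the pod top measured z ≈ 0.144 m, so the pads lie fully on the lug with their tips about 15–17 mm below its top edge.
- **Upright and square:** in the scene view both handle tops were within about 1 px of where an upright, square clip would put them. In the top view I could only judge the right handle, roughly: its column matched, and its row was up to 4 px off.
- **Rest of the bench:** compared with the first pictures, only the clip, the arm and its shadow had changed.
- **Forces:** wrist force readings at the end of each move were never above about 3 N.

**What disagreed slightly:**
- The gripper was tilted 1–2° when it let go.
- The depth worked out from the arm pose (bite at about 0.107 m) and from the cameras (about 0.108 m) differed by 1–2 mm.
- The two camera rays for the pod missed each other by 2.8 mm, in line with the roughly 2 mm calibration.

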